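# Close up the tool chest

## Robot

A 7-joint arm with a two-finger parallel gripper is mounted at the origin on the work surface. World frame = base frame: x ahead of the robot, y to its left, z up, the work surface at z = 0. Lengths are in mm, angles in rad, forces in N, time in s.
With the tool pointing down it reaches from about 400 to 875 mm from the base axis. Payload 4.4 kg.
Tool frame: the origin (TCP) lies midway between the tips of the shut fingers; the grasp point (between the pads) lies 19 mm behind it; z points along the fingers, y is the line along which they close (so a half turn about z gives the same grasp; the last joint's range is limited). The gripper opens to 85 mm and grips with 20 to 120 N. Pads are 22 mm wide; open, the fingers measure 114 mm over their backs; the gripper's body (76 mm by 85 mm) begins 54 mm behind the grasp point. The pads swing forward as they close: fully open they stand 13 mm farther back than shut.
Start: joints at [-1.233, 0.628, 0.038, 1.517, -0.027, 0.996, -0.02], TCP at [255.373, 597.748, 231.313] pointing down, gripper open.
Joint ranges: [-3.06, 3.06], [-0.37, 2.12], [-1.25, 1.32], [0.18, 2.47], [-1.1, 4.24], [0.23, 1.98], [-2.94, 2.94]. Speed limits (rad/s): [2.57, 2.57, 3.14, 3.14, 3.14, 3.14, 3.14].

## Interface

Orientations are given as [roll, pitch, yaw] about the fixed x, y, z axes, in that order (R = Rz(yaw) Ry(pitch) Rx(roll)).
In Python, from cell import telemetry, eyes, ctrl, finder gives the robot as it stands.
- The arm moves only by the tool move_arm, never from a script. Its argument "steps" is a list of rows, each a list of 7 numbers: the turn, a rotation vector about the world's x, y, z in degrees, then the shift along the world's x, y, z in m, then the finger opening in m, from 0 to 0.0854. A call has 1 to 5 rows; each row shifts and turns the commanded pose from where the row before left it; what a row does not reach is not made up. A row lasts 1/10 s, in which the tool goes at most 50 mm and 8.59 degrees, less where a joint would pass 70% of its speed; a pose out of reach is approached as far as the arm can. A call with a gripper value outside its range is refused whole. The fingers move at their own pace and stop on an object; the grip force is fixed at half the most. Time passes only in rows, so rows that do not move let the fingers close. It gives the time, the measured TCP pose, the force, the opening and the grip force at its end, in the units of the state.
- telemetry.read_state(): the state, without advancing time (a new reading comes with each control period).
- eyes.get_image(name): name is "side" or "top" or "wrist"; returns (picture, depth): 400x640x3 uint8, blue, green, red; 400x640 float32, mm along the optical axis (not along the pixel's ray), 0 where there is no reading.
- eyes.calibration(name): a dict with "fx", "fy", "cx", "cy" (pixels), "position" and "attitude" of the camera in the world. Camera axes: x right, y down, z forward; pixel columns grow to the right and rows downward; lengths in mm; the calibration is good to about 2 mm. A picture is of the moment at which its call begins: read the wrist's pose just before it. calibration takes no time and is no camera call; for the wrist camera it gives the pose at the moment of the call.
- ctrl.finish_job(): hands the job in; it is judged then, once.
Trained networks look in the newest picture that a camera, given by its name, has taken for a name from the list of things; names that differ only in an ending like _2 or _b are one class to them, and where a whole thing is asked for, a point or a joint stands for the part that bears it (a point fixed in the world has none). Each returns a list of dicts, best first, with "confidence" (0 to 1); they miss things now and then, are a little off and sometimes report something else, mostly with a low value. They report only what shows in the picture. A call takes as long as a camera call.
- finder.boxes_of(camera, name): "location" ([x, y, z] in mm, in the coordinates of the camera as it stood for that picture, good to about 4 mm: the middle of the surface that is visible of it).
- finder.cut_out(camera, name): "mask" (400x640 bool, what is visible of it).
- finder.pinpoint(camera, name): "location" ([x, y, z] in mm, in the coordinates of the camera as it stood for that picture, good to about 4 mm: a listed point, or the origin of a listed thing).
The state is a dict: "clock": time; "qpos": joint angles; "qd": joint speeds; "tau": joint torques, N m; "eef_pos": TCP position; "tool_rot": TCP orientation; "force": force on the tool from outside, world axes, zero at the start; "torque": the same for the moment, N m; "width": finger opening in mm; "gripper_force": force on a finger pad.
Only numpy, scipy, OpenCV 4.12 (cv2) and the standard library are available. Lean on these libraries where they do the work, as an engineer would, in place of code of your own. Each camera call takes 0.05 s, during which the arm holds its last target. There are 200 camera calls.

## Task

Close up the stepped wooden tool chest with your fingertips: push its wide drawer fully home and slide the lid of the till fully shut over the files. Push them gently, without slamming; leave the narrow drawer ajar just as it is, because its glue joints are still drying, and do not move, pick up or knock over anything else standing on the bench or on the chest.

Things in the scene. Friction and masses are not known exactly. Their poses are not given: they have to be found in the camera images.
- chest: Fixed wooden bench chest with a step, 180 mm deep (its x, front towards -x), 300 mm wide (its y). Origin: centre of its underside, on the bench. The front step is 80 mm high and 80 mm deep; below it are two drawers side by side in the front face (local x = -90 mm): the wide one on the local -y side, the narrow one on the +y side. Behind the step (local x from -10 to +90 mm) stands the till, its walls 127 mm high, holding files under a sliding lid.
- wide_drawer (a joint): Wide drawer, 170 mm wide: how far it is out (m), 0 = fully home (front flush with the chest). It slides out along the chest's -x, needs about 2 N plus 8 N per m/s to move, has a hard stop at 0 and stays where it is left.
- wide_drawer_knob (a point): Centre of the flat outer end of the wide drawer's turned knob: 24 mm across, stands 24 mm out from the drawer front, 41 mm above the bench; moves with the drawer. Its axes are the chest's. The front panel is 56 mm high, from 11 to 67 mm above the bench.
- narrow_drawer (a joint): Narrow drawer, 100 mm wide: how far it is out (m), same sense and behaviour as the wide one.
- narrow_drawer_knob (a point): Centre of the outer end of the narrow drawer's knob, same form and height as the other.
- lid (a joint): Flat wooden sliding lid of the till, 82 mm (chest x) by 291 mm (chest y), 8 mm thick: how far it is open (m), 0 = fully shut. It opens by sliding level along the chest's +y, overhanging the chest's end; it takes the same force as a drawer, has a hard stop at 0 and stays where it is left.
- lid_cleat (a point): Centre (half-way up) of the cleat standing up across the lid: 60 mm along the chest's x, 16 mm along its y, 24 mm high, from the lid's top at 123 mm to 147 mm above the bench; the till's long walls beside the lid reach 127 mm. Moves with the lid; axes are the chest's.
- mallet: Bystander: wooden mallet lying on the bench, head 70x110x70 mm with a 200 mm handle towards its -x; origin under the head.
- plane: Bystander: wooden hand plane 160x50 mm, about 77 mm high, on the bench; origin under its centre.
- glue: Bystander: white glue bottle, 52 mm across, 130 mm high, standing on the bench beside the chest; origin under its centre.
- offcut: Bystander: wooden offcut 50x110x40 mm on the bench; origin under its centre.
- jar: Bystander: small amber glass jar, 40 mm across, 50 mm high, standing on the chest's front step above the narrow drawer; origin under its centre.
- gauge: Bystander: wooden marking gauge lying on the chest's front step above the wide drawer: block 50x45x22 mm with a 160 mm beam; origin under its centre.
- screwdriver: Bystander: screwdriver about 200 mm long lying on the bench; origin under its middle.

How it is judged (in metres and radians):
At the end, for the whole second after the job is handed in: The wide drawer and the lid are each within 5 mm of fully home and at rest, the narrow drawer is within 10 mm of where it was, and every bystander is within 30 mm of where it was, with the jar and glue bottle upright (value of joint each of wide_drawer, lid below 0.005 m and distance of narrow_drawer_knob from where it was at the start of the episode below 0.01 m and velocity of joint wide_drawer between -0.01 and 0.01 m/s and velocity of joint lid between -0.01 and 0.01 m/s and distance of each of mallet, plane, glue, offcut, jar, gauge, screwdriver from where it was at the start of the episode below 0.03 m and angle between each of jar, glue's own z axis and vertical below 0.3 rad); the robot touches nothing.
It fails at once if the wide drawer or the lid is slammed (faster than 0.4 m/s) (velocity of joint any of wide_drawer, lid below -0.4 m/s).
It fails at once if the narrow drawer is moved more than 15 mm (distance of narrow_drawer_knob from where it was at the start of the episode above 0.015 m).
It fails at once if a bystander is lifted, carried or shoved more than 40 mm (distance of any of mallet, plane, glue, offcut, jar, gauge, screwdriver from where it was at the start of the episode above 0.04 m).
It fails at once if the jar or glue bottle is tipped over (angle between any of jar, glue's own z axis and vertical above 0.6 rad).
It also fails if it takes over 48 s, if anything falls off the work surface, if the arm or the gripper's body presses on something with over 40 N, if the wrist force passes 120 N, or if a joint passes its speed limit or range.

## Working session

There is one attempt and no reset: what is moved stays moved. The work goes in short steps, Python scripts to look and compute and a tool call to move; the robot and the scene stay as the last step left them, time stands still between calls to the robot, and variables do not carry over. Pictures are saved under pics/ and viewed, at most 10 in all, crops included, and the job is handed in when it is done.

Besides the shell and the picture viewer there is one more tool, called after "Call:" by a JSON object that holds its "method" and its "body", one argument or row to a line. move_arm: Moves the arm, as the interface text tells. Its arguments: {"type":"object","properties":{"steps":{"type":"array"}},"required":["steps"]}

```bash
mkdir -p pics
cat > h.py <<'E'
import numpy as np, cv2
from cell import telemetry, eyes, ctrl, finder
from scipy.spatial.transform import Rotation as R
def cam(n):
    c=eyes.calibration(n); a=np.array(c["attitude"],float)
    M=a if a.shape==(3,3) else (R.from_euler('xyz',a).as_matrix() if a.size==3 else R.from_quat(a).as_matrix())
    return c,M,np.array(c["position"],float)
def w(n,p):
    c,M,t=cam(n); return M@np.array(p)+t
def pts(n,d,mask):
    c,M,t=cam(n); v,u=np.nonzero(mask&(d>0)); z=d[v,u]
    return np.c_[(u-c["cx"])/c["fx"]*z,(v-c["cy"])/c["fy"]*z,z]@M.T+t
E
python3 - <<'E'
from h import *
print(eyes.calibration("top"),eyes.calibration("side"))
for n in ("top","side"):
    im,d=eyes.get_image(n); cv2.imwrite(f"pics/{n}1.png",im)
    for k in ["chest","wide_drawer_knob","narrow_drawer_knob","lid_cleat","mallet","plane","glue","offcut","jar","gauge","screwdriver"]:
        r=finder.pinpoint(n,k); print(n,k,[(w(n,q["location"]).round().tolist(),round(q["confidence"],2)) for q in r[:2]])
print(telemetry.read_state())
E
```

```text
{'fx': 446.72892198373285, 'fy': 446.72892198373285, 'cx': 321.22614226137415, 'cy': 203.39301256876314, 'position': array([ 377.16575976,   86.78450867, 1140.13038966]), 'attitude': array([-3.02111121,  0.00321564, -1.54477681])} {'fx': 494.7213901767445, 'fy': 494.7213901767445, 'cx': 313.67884079328854, 'cy': 210.3449724310167, 'position': array([ -75.81234496, -973.19735976,  811.24556135]), 'attitude': array([-2.09776709,  0.01588129, -0.51595347])}
top chest [([615.0, -91.0, -0.0], 0.66)]
top wide_drawer_knob [([466.0, -150.0, 40.0], 0.89)]
top narrow_drawer_knob [([462.0, 0.0, 43.0], 0.68)]
top lid_cleat []
top mallet [([636.0, -346.0, 4.0], 0.64)]
top plane [([335.0, 310.0, -2.0], 0.86)]
top glue [([547.0, 127.0, -0.0], 0.79)]
top offcut [([600.0, 453.0, 1.0], 0.97)]
top jar [([569.0, -15.0, 82.0], 0.72)]
top gauge [([567.0, -141.0, 79.0], 0.87), ([333.0, 310.0, -4.0], 0.73)]
top screwdriver [([485.0, 432.0, 0.0], 0.74)]
side chest [([617.0, -90.0, 2.0], 0.77)]
side wide_drawer_knob [([466.0, -149.0, 41.0], 0.69), ([333.0, 307.0, -1.0], 0.26)]
side narrow_drawer_knob [([469.0
[... 470 characters left out ...]
.0, -1.0], 0.69)]
{'clock': 1.2, 'qpos': array([-1.23278672,  0.62840964,  0.03849863,  1.51745106, -0.02701442,
        0.99629882, -0.02002048]), 'qd': array([ 0.00174778, -0.00077429, -0.00046691,  0.00160695,  0.00010869,
        0.00217219, -0.000424  ]), 'tau': array([-1.13054637e-05, -5.63262534e+01,  1.22597918e+00, -1.93782538e+01,
        1.09917545e-02,  1.47801307e-03,  1.07615114e-05]), 'eef_pos': array([255.36648788, 597.71887853, 231.29076377]), 'tool_rot': array([-3.14154309e+00, -4.70590559e-05,  2.73772968e+00]), 'force': array([ 0.13238735,  0.30763254, -0.01043092]), 'torque': array([-0.01363683,  0.03408551,  0.00498209]), 'gripper_force': 0.0, 'width': 85.3114903103254}
```

View pictures.

View pics/top1.png

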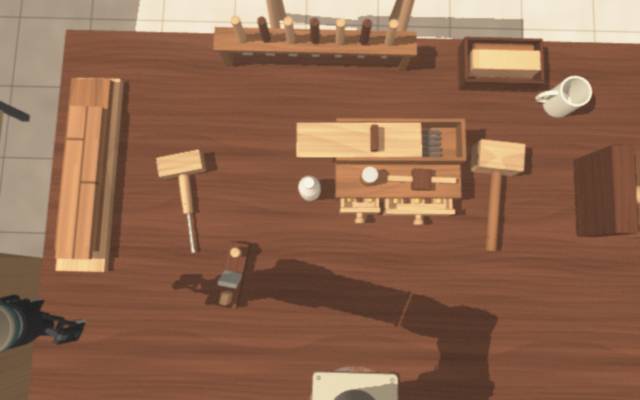

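View pics/side1.png

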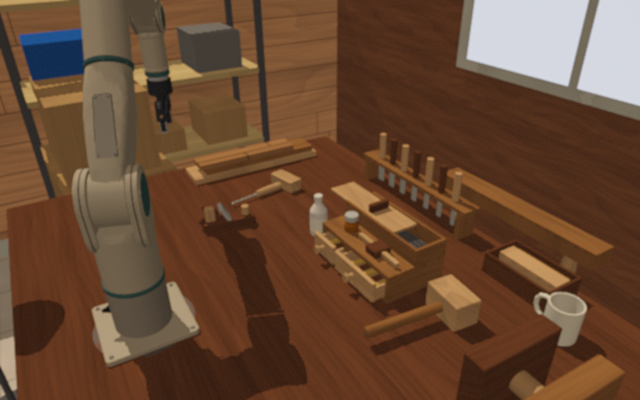

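Run:
```python
from h import *
im,d=eyes.get_image("top")
P=pts("top",d,np.ones(d.shape,bool)); 
def info(lo,hi,name,box=(420,760,-400,110)):
    q=P[(P[:,2]>lo)&(P[:,2]<hi)&(P[:,0]>box[0])&(P[:,0]<box[1])&(P[:,1]>box[2])&(P[:,1]<box[3])]
    if len(q)<5: print(name,len(q));return
    r=cv2.minAreaRect(q[:,:2].astype(np.float32)); print(name,len(q),np.percentile(q,[1,50,99],axis=0).round().tolist(),r)
info(140,155,"cleat",(600,760,-400,300)); info(115,130,"lid",(600,760,-260,200)); info(74,84,"step",(490,610,-240,60)); info(48,70,"drawers",(440,520,-240,70)); info(84,115,"ongstep",(490,600,-240,60))
```

```text
cleat 199 [[624.0, -33.0, 140.0], [653.0, -24.0, 146.0], [681.0, -16.0, 151.0]] ((652.6744995117188, -24.656557083129883), (57.576072692871094, 16.163789749145508), 1.0227131843566895)
lid 5353 [[604.0, -235.0, 116.0], [652.0, -9.0, 123.0], [704.0, 151.0, 129.0]] ((653.767333984375, -42.010650634765625), (101.82726287841797, 393.0463562011719), 0.9573602080345154)
step 3147 [[524.0, -237.0, 75.0], [558.0, -75.0, 80.0], [606.0, 58.0, 84.0]] ((565.5060424804688, -90.20156860351562), (81.35284423828125, 299.56805419921875), 1.2610291242599487)
drawers 782 [[466.0, -225.0, 48.0], [494.0, -85.0, 65.0], [518.0, 45.0, 70.0]] ((492.004638671875, -91.00422668457031), (273.30706787109375, 54.000816345214844), 89.83515167236328)
ongstep 826 [[533.0, -222.0, 84.0], [566.0, -138.0, 99.0], [591.0, 4.0, 106.0]] ((561.3876953125, -88.68931579589844), (71.43656158447266, 291.2203674316406), 2.2702434062957764)
```

The top view shows the chest with its cleat near px (374,138) and the two drawer knobs near (418,218) and (360,216). The mallet handle runs down at x≈492 and the glue bottle is at (310,188). The side view agrees with this. The chest yaw is about 0.02 rad. I'll do the lid first, travelling high.

Call:
{"method": "move_arm", "body": {
  "steps": [
    [0,0,8,0.025,-0.036,0,0],
    [0,0,8,0.025,-0.036,0,0],
    [0,0,8,0.025,-0.036,0,0],
    [0,0,0,0.025,-0.036,0,0],
    [0,0,0,0.025,-0.036,0,0]
  ]
}}

```text
clock: 1.75
eef_pos: [381.3, 416.2, 231.5]
tool_rot: [3.141, 0.0, -3.126]
force: [0.2, -0.4, 0.0]
width: 12.6
gripper_force: 0.0
```

Call:
{"method": "move_arm", "body": {
  "steps": [
    [0,0,0,0.025,-0.036,0,0],
    [0,0,0,0.025,-0.036,0,0],
    [0,0,0,0.025,-0.036,0,0],
    [0,0,0,0.025,-0.036,0,0],
    [0,0,0,0.025,-0.036,0,0]
  ]
}}

```text
clock: 2.25
eef_pos: [506.3, 236.2, 231.6]
tool_rot: [3.141, 0.0, -3.127]
force: [0.6, 0.8, 0.3]
width: 0.1
gripper_force: 0.0
```

Call:
{"method": "move_arm", "body": {
  "steps": [
    [0,0,0,0.028,-0.04,0,0],
    [0,0,0,0.028,-0.04,0,0],
    [0,0,0,0.028,-0.04,0,0],
    [0,0,0,0.028,-0.04,0,0],
    [0,0,0,0.035,-0.04,0,0]
  ]
}}

```text
clock: 2.75
eef_pos: [650.9, 38.0, 231.6]
tool_rot: [-3.141, -0.0, -3.127]
force: [1.0, 0.2, -0.1]
width: -0.2
gripper_force: 0.0
```

Run:
```python
from h import *
im,d=eyes.get_image("wrist"); cv2.imwrite("pics/w1.png",im)
for k in ["lid_cleat"]:
    print([(w("wrist",q["location"]).round().tolist(),round(q["confidence"],2)) for q in finder.pinpoint("wrist",k)[:2]])
P=pts("wrist",d,np.ones(d.shape,bool)); q=P[(P[:,2]>141)&(P[:,2]<152)&(abs(P[:,0]-653)<45)&(P[:,1]<-5)&(P[:,1]>-60)]
if len(q)>5: print(len(q),np.percentile(q,[1,50,99],axis=0).round(),cv2.minAreaRect(q[:,:2].astype(np.float32)))
print(telemetry.read_state()["eef_pos"])
```

```text
[([659.0, -36.0, 136.0], 0.68)]
2128 [[629. -41. 142.]
 [657. -33. 147.]
 [688. -25. 149.]] ((659.001708984375, -33.63190841674805), (59.845436096191406, 16.426870346069336), 0.6675558090209961)
[654.16970708  30.30476317 231.00038788]
```

Call:
{"method": "move_arm", "body": {
  "steps": [
    [0,0,0,0,0,-0.03,0],
    [0,0,0,0,0,-0.03,0],
    [0,0,0,0,0,-0.025,0],
    [0,0,0,0,-0.005,-0.012,0],
    [0,0,0,0,-0.005,0,0]
  ]
}}

```text
clock: 3.35
eef_pos: [649.0, 29.8, 132.6]
tool_rot: [-3.141, -0.004, -3.126]
force: [0.2, 0.1, -0.1]
width: -0.3
gripper_force: 0.0
```

Run:
```python
from h import *
im,d=eyes.get_image("side"); cv2.imwrite("pics/s2.png",cv2.resize(im[140:300,260:460],(800,640))[:600])
s=telemetry.read_state();print(s["eef_pos"],s["force"])
```

```text
[650.210889    28.16762922 134.15915381] [ 0.31900799 -1.30533455 -0.09271488]
```

View pics/s2.png

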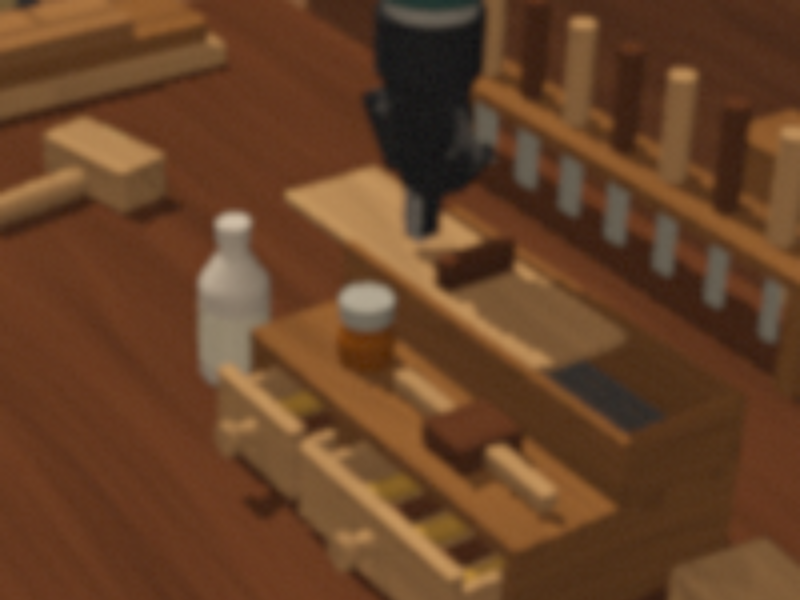

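The fingers (crop px 420,235) stand just above the lid on the +y side of the cleat (475,262). Now I'll push gently.

Call:
{"method": "move_arm", "body": {
  "steps": [
    [0,0,0,0.001,-0.01,0,0],
    [0,0,0,0,-0.01,0,0],
    [0,0,0,0.001,-0.01,0,0],
    [0,0,0,0,-0.01,0,0],
    [0,0,0,0,-0.01,0,0]
  ]
}}

```text
clock: 3.9
eef_pos: [653.3, -19.7, 135.2]
tool_rot: [3.14, 0.002, -3.126]
force: [1.2, 3.4, 2.7]
width: -0.1
gripper_force: 1.4
```

Call:
{"method": "move_arm", "body": {
  "steps": [
    [0,0,0,0,-0.01,0,0],
    [0,0,0,0,-0.01,0,0],
    [0,0,0,0.001,-0.01,0,0],
    [0,0,0,0,-0.01,0,0],
    [0,0,0,0,-0.01,0,0]
  ]
}}

```text
clock: 4.4
eef_pos: [653.4, -70.6, 134.3]
tool_rot: [3.142, 0.0, -3.126]
force: [1.3, 2.9, 0.6]
width: 0.1
gripper_force: 1.4
```

Call:
{"method": "move_arm", "body": {
  "steps": [
    [0,0,0,0,-0.01,0,0],
    [0,0,0,0,-0.008,0,0],
    [0,0,0,0,-0.006,0,0],
    [0,0,0,0,-0.004,0,0],
    [0,0,0,0,-0.004,0,0]
  ]
}}

```text
clock: 4.9
eef_pos: [653.2, -96.6, 134.2]
tool_rot: [3.134, -0.001, -3.124]
force: [0.6, 15.6, 2.7]
width: 0.2
gripper_force: 7.5
```

Run:
```python
from h import *
im,d=eyes.get_image("top"); cv2.imwrite("pics/t2.png",cv2.resize(im[100:240,280:480],(800,560)))
s=telemetry.read_state();print(s["eef_pos"],s["force"])
```

```text
[653.12021746 -96.35501372 134.16060775] [-0.23431408 10.08616367  2.97691267]
```

View pics/t2.png

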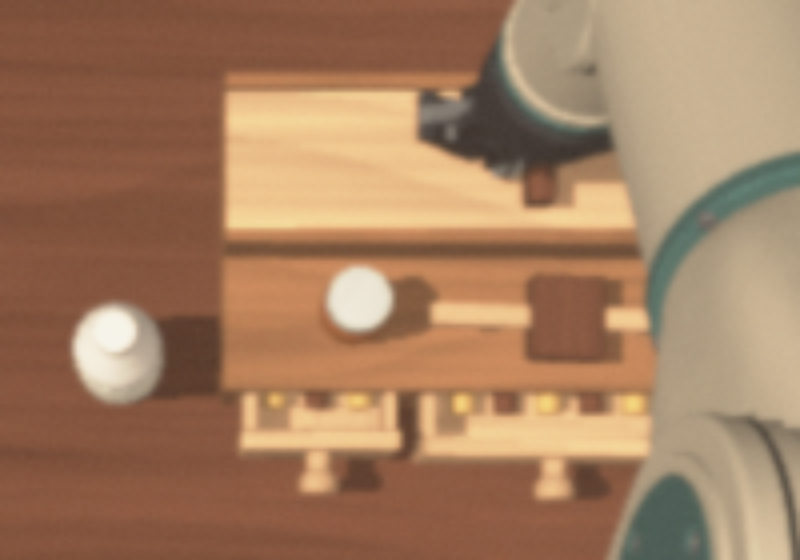

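The lid's end is flush with the chest wall (px 223), and the force rose to 10–15 N against the stop, so it is shut. I'll back off, lift and go to the wide drawer.

Call:
{"method": "move_arm", "body": {
  "steps": [
    [0,0,0,0,0.008,0,0],
    [0,0,0,0,0.01,0.005,0],
    [0,0,0,0,0,0.03,0],
    [0,0,0,0,0,0.035,0],
    [0,0,0,-0.02,-0.006,0.03,0]
  ]
}}

```text
clock: 5.45
eef_pos: [634.7, -89.1, 235.7]
tool_rot: [-3.141, 0.002, -3.125]
force: [0.6, -0.4, 0.3]
width: 0.0
gripper_force: 0.0
```

Call:
{"method": "move_arm", "body": {
  "steps": [
    [0,0,0,-0.042,-0.012,0,0],
    [0,0,0,-0.042,-0.012,0,0],
    [0,0,0,-0.042,-0.012,0,0],
    [0,0,0,-0.042,-0.012,0,0],
    [0,0,0,-0.042,-0.012,0,0]
  ]
}}

```text
clock: 5.95
eef_pos: [420.8, -150.8, 234.5]
tool_rot: [-3.14, -0.001, -3.127]
force: [-0.2, -0.3, 0.5]
width: 0.2
gripper_force: 0.0
```

Run:
```python
from h import *
for i in range(3): eyes.get_image("wrist")
s=telemetry.read_state();print(s["eef_pos"],s["force"],s["qpos"])
print([(w("wrist",q["location"]).round().tolist(),round(q["confidence"],2)) for q in finder.pinpoint("wrist","wide_drawer_knob")[:2]])
im,d=eyes.get_image("side")
for k in ("lid_cleat","wide_drawer_knob"): print([(w("side",q["location"]).round().tolist(),round(q["confidence"],2)) for q in finder.pinpoint("side",k)[:2]])
```

```text
[ 419.97908969 -151.3381123   234.6878198 ] [ 0.89526309 -0.6179761  -0.49586524] [ 0.3384619   0.33836617 -0.07488946  2.05064127  0.03877494  0.75589132
  1.8213801 ]
[]
[([656.0, -113.0, 135.0], 0.98), ([464.0, -1.0, 37.0], 0.31)]
[([469.0, -149.0, 40.0], 0.8), ([652.0, -114.0, 135.0], 0.42)]
```

Call:
{"method": "move_arm", "body": {
  "steps": [
    [0,0,0,0,0.001,-0.045,0],
    [0,0,0,0,0,-0.045,0],
    [0,0,0,0,0,-0.045,0],
    [0,0,0,0,0,-0.04,0],
    [0,0,0,0,0,-0.024,0]
  ]
}}

```text
clock: 6.8
eef_pos: [423.0, -147.8, 34.0]
tool_rot: [3.141, -0.005, -3.125]
force: [-1.2, -1.2, -0.8]
width: 0.5
gripper_force: 0.0
```

Call:
{"method": "move_arm", "body": {
  "steps": [
    [0,0,0,0.005,0,0,0],
    [0,0,0,0.01,0,0,0],
    [0,0,0,0.01,0,0,0],
    [0,0,0,0.008,0,0,0],
    [0,0,0,0.008,0,0,0]
  ]
}}

```text
clock: 7.3
eef_pos: [464.8, -149.2, 38.3]
tool_rot: [-3.14, -0.001, -3.126]
force: [-2.8, 0.2, 2.0]
width: 0.0
gripper_force: 1.3
```

Run:
```python
from h import *
im,d=eyes.get_image("side"); cv2.imwrite("pics/s3.png",cv2.resize(im[150:310,270:470],(750,600)))
s=telemetry.read_state();print(s["eef_pos"],s["force"])
```

```text
[ 466.98337759 -149.22524593   38.2887104 ] [-0.34837487  0.51131537  0.68515086]
```

View pics/s3.png

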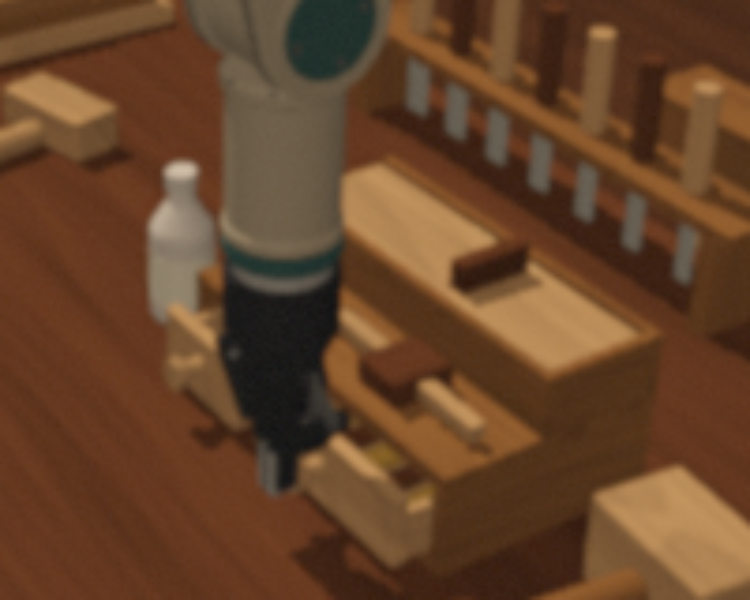

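The lid is shut and the fingers are on the wide knob (crop px 275,480). I'll keep pushing.

Call:
{"method": "move_arm", "body": {
  "steps": [
    [0,0,0,0.007,0,0,0],
    [0,0,0,0.007,0,-0.001,0],
    [0,0,0,0.006,0,-0.001,0],
    [0,0,0,0.005,0,0,0],
    [0,0,0,0.004,0,0,0]
  ]
}}

```text
clock: 7.85
eef_pos: [493.7, -149.1, 35.1]
tool_rot: [-3.141, -0.001, -3.126]
force: [-3.2, 0.1, 0.9]
width: -0.3
gripper_force: 1.1
```

Call:
{"method": "move_arm", "body": {
  "steps": [
    [0,0,0,0.003,0,0,0],
    [0,0,0,0.003,0,0,0],
    [0,0,0,0.003,0,0,0],
    [0,0,0,0.003,0,0,0],
    [0,0,0,0,0,0,0]
  ]
}}

```text
clock: 8.35
eef_pos: [493.8, -149.1, 34.2]
tool_rot: [3.141, -0.023, -3.128]
force: [-20.7, 2.0, 16.2]
width: 0.2
gripper_force: 10.1
```

The drawer is against its hard stop. I'll back off, raise the arm and check.

Call:
{"method": "move_arm", "body": {
  "steps": [
    [0,0,0,-0.012,0,0,0],
    [0,0,0,-0.03,0,0,0],
    [0,0,0,-0.04,0,0,0],
    [0,0,0,0,0,0.04,0],
    [0,0,0,0,0,0.045,0]
  ]
}}

```text
clock: 8.85
eef_pos: [422.0, -149.1, 120.1]
tool_rot: [3.141, -0.004, -3.127]
force: [2.3, -0.9, -0.5]
width: 0.1
gripper_force: 0.0
```

Call:
{"method": "move_arm", "body": {
  "steps": [
    [0,0,0,0,0,0.045,0],
    [0,0,0,0,0,0.045,0],
    [0,0,0,0,-0.02,0.045,0],
    [0,0,0,0,0,0.02,0],
    [0,0,0,0,0,0,0]
  ]
}}

```text
clock: 9.35
eef_pos: [426.3, -170.7, 278.7]
tool_rot: [-3.137, 0.008, -3.128]
force: [-0.5, 0.1, -0.1]
width: 0.1
gripper_force: 0.0
```

Run:
```python
from h import *
im,d=eyes.get_image("side"); cv2.imwrite("pics/s4.png",cv2.resize(im[150:310,270:470],(750,600)))
for n in ("side","top"):
    eyes.get_image(n)
    for k in ["wide_drawer_knob","narrow_drawer_knob","lid_cleat","jar","gauge","glue","mallet"]:
        r=finder.pinpoint(n,k); print(n,k,[(w(n,q["location"]).round().tolist(),round(q["confidence"],2)) for q in r[:1]])
s=telemetry.read_state();print(s["eef_pos"],s["force"],s["clock"])
```

```text
side wide_drawer_knob [([506.0, -149.0, 40.0], 0.72)]
side narrow_drawer_knob [([464.0, -2.0, 39.0], 0.85)]
side lid_cleat [([655.0, -112.0, 134.0], 0.57)]
side jar [([565.0, -21.0, 83.0], 0.53)]
side gauge [([572.0, -149.0, 77.0], 0.93)]
side glue [([548.0, 122.0, 1.0], 0.82)]
side mallet [([641.0, -351.0, -2.0], 0.9)]
top wide_drawer_knob [([505.0, -149.0, 44.0], 0.62)]
top narrow_drawer_knob [([459.0, -1.0, 42.0], 0.76)]
top lid_cleat [([657.0, -115.0, 133.0], 0.63)]
top jar [([573.0, -15.0, 83.0], 0.64)]
top gauge [([568.0, -143.0, 78.0], 0.86)]
top glue [([546.0, 127.0, -0.0], 0.67)]
top mallet [([638.0, -348.0, 6.0], 0.94)]
[ 423.32147634 -169.24717331  275.25623728] [-0.37649552 -0.31158921 -0.36469895] 10.2
```

View pics/s4.png

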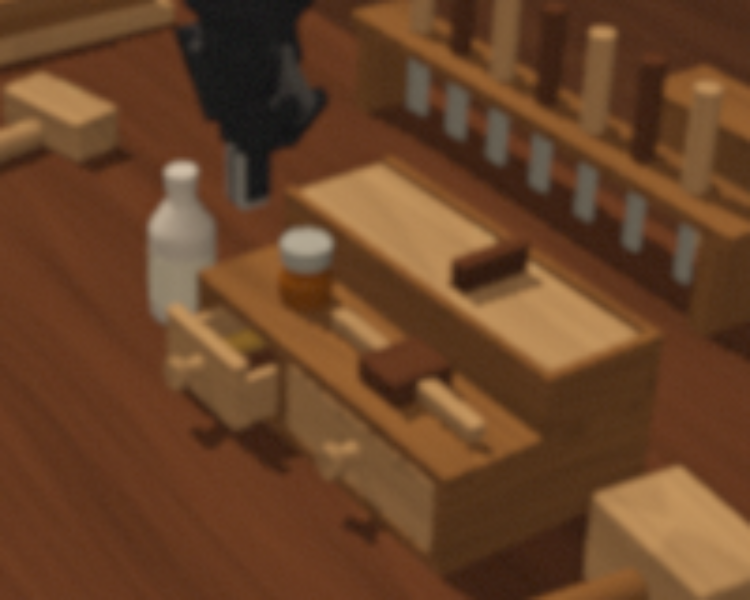

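The wide drawer is flush (knob at px 340,455) and the lid is fully shut. The narrow drawer is still ajar (knob at px 185,365), and the jar, gauge and glue have not moved.

```bash
python3 -c "
from h import *
print(ctrl.finish_job())"
```

```text
the job is handed in; nothing more can be done
None
```

The wide drawer and the till lid are both pushed gently home against their stops. In the last check the narrow drawer was still ajar, and the jar, gauge, glue and mallet were where they started. I did not re-measure the plane, offcut and screwdriver, but the arm only passed high above that area. The job is handed in; no verdict came back.

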